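Hang a keyhole bracket on the slotted panel

ROBOT

A 7-joint arm with a two-finger parallel gripper is mounted at the origin on a cart in front of the work surface, level with it; the furniture and walls round the work are solid. World frame = base frame: x ahead of the robot, y to its left, z up, the work surface at z = 0. Lengths are in m, angles in rad, forces in N, time in s.
With the tool pointing down it reaches from about 0.4 to 0.875 m from the base axis. Payload 19.3 kg.
Tool frame: the origin (TCP) lies at the centre of the arm's flange, where the gripper is bolted on; the fingertips stand 173 mm ahead of it and the grasp point (between the pads) lies 155 mm ahead of it (bot.grip_point_offset is the distance from the TCP to the grasp point, in m); z points along the fingers, x is the direction in which the jaws open and shut, and the axes are right-handed (so a half turn about z gives the same grasp; the last joint's range is limited). The gripper opens to 85 mm and grips with 20 to 120 N. Pads are 22 mm wide; open, the fingers measure 114 mm over their backs; the gripper's body (76 mm by 85 mm) begins 54 mm behind the grasp point. The pads swing forward as they close: fully open they stand 13 mm farther back than shut.
Start: joints at [-1.417, 0.521, -0.036, 1.599, 0.021, 1.021, -0.113], TCP at [0.139, 0.609, 0.405] pointing down, gripper open.
Joint ranges: [-2.91, 2.91], [-0.3, 2.13], [-1.5, 1.42], [0.17, 2.43], [-1.26, 4.41], [0.16, 1.93], [-2.52, 2.52]. Speed limits (rad/s): [1.89, 1.89, 2.39, 2.39, 3.01, 3.01, 3.01].

INTERFACE

Orientations are given as [roll, pitch, yaw] about the fixed x, y, z axes, in that order (R = Rz(yaw) Ry(pitch) Rx(roll)).
In Python, from workcell import bot gives the robot as it stands.
- The arm moves only by the tool step_arm, never from a script. Its argument "plan" is a list that holds one entry, the list of rows, each a list of 4 numbers: the shift along the world's x, y, z in cm, then the turn about the world's z in rad. A call has 1 to 12 rows; each row is the pose to reach, as a shift and turn from the pose measured when the call began; what a row does not reach only later rows make up. A row lasts 1/12 s, in which the tool goes at most 41.7 mm and 7.16 degrees, less where a joint would pass 70% of its speed; a pose out of reach is approached as far as the arm can. A call with a gripper value outside its range is refused whole. "jaw" is the closure, from 0 (fully open) to 1 (shut), set as the call begins (left out, the last holds). The fingers move at their own pace and stop on an object; "force" is the grip in N (left out, the last holds). Time passes only in rows, so rows that repeat a pose let the fingers close. It gives the time, the measured TCP pose, the force and the opening at its end, in the units of the state.
- bot.observe(): the state, without advancing time (a new reading comes with each control period).
- bot.grab_frame(name): name is "side" or "top"; returns a dict with "pixels" (400x640x3 uint8, blue, green, red), "mtx" (3x3 intrinsics, pixels), "k1" (the pictures are not rectified: a ray, as slopes to the right and down, at radius r is drawn at 1 + k1 r^2 times it, then the intrinsics apply), "R" (3x3) and "t" (3): a world point X has camera coordinates R X + t. Camera axes: x right, y down, z forward; pixel columns grow to the right and rows downward; lengths in m; the calibration is good to about 2 mm. A picture is of the moment at which its call begins. There is no depth.
- bot.job_done(): hands the job in, once; it reports no verdict.
The state is a dict: "clock": time; "qpos": joint angles; "qd": joint speeds; "joint_efforts": joint torques, N m; "position": TCP position; "tool_rot": TCP orientation; "force": force on the tool from outside, world axes, zero at the start; "moment": the same for the moment, N m; "grip_width": finger opening in m.
Only numpy, scipy, OpenCV 4.12 (cv2) and the standard library are available. Lean on these libraries where they do the work, as an engineer would, in place of code of your own. Each camera call takes 0.05 s, during which the arm holds its last target.

TASK

Pick up the keyhole bracket that lies on its side, stand it upright on its foot on the bench, clear of the panel, and let go. Then take it again by the top edge of its plate and hang it on the panel: bring the big hole of the keyhole over the screw head, push the plate back to the panel and slide it down until the slot sits fully on the screw, then let go so that it hangs there upright with its foot toward you. The screw's height in the panel's slot differs each time and has to be felt for (or seen); do not disturb the other things on the bench.

Things in the scene. Friction and masses are not known exactly. Their poses are not given: they have to be found in the camera images.
- bracket: loose aluminium L bracket, 0.36-0.54 kg: plate 165 tall (z) x 70 (y) x 8 mm (x -8 to 0), foot 12 mm thick to x -75 mm with a 20 mm high lip at its front end. Origin: middle of the plate's lower rear edge, level with the foot's underside; x out of the rear face, z up the plate. Centre of mass 25 mm before, 40 mm above the origin. Starts on its +y side, z level to the robot's left, x ahead, +-20 deg
- bracket_hole (a point): centre of the keyhole's round through hole, 28 mm in diameter, on the plate's rear face, 54 mm up the plate. From it a slot 12 mm wide runs up the plate and ends 88 mm above the plate's lower end
- bracket_slot_end (a point): on the plate's rear face, 84 mm up the plate: where the axis of the screw's 8 mm shank lies when the slot's upper end rests on it
- bracket_top_edge (a point): middle of the plate's top edge, on the rear face, 165 mm up the plate. Hung, the plate stands 38 mm or more above the panel's top, the only place with room for a finger behind it
- panel: fixed grey upright panel 130 wide, 180 high, 10 mm thick, its foot plate behind it. Origin: on the bench, mid lower edge of the front face (plane x = 0); x into the panel, z up. In its middle (y = 0) a fixed screw points to -x: shank 8 mm thick, 10 mm long, then a head 20 mm wide, 5 mm thick. The screw's centre stands 137 to 161 mm above the bench; which height is not reported
- paste_tin: bystander: tin 83 mm in diameter, 90 mm high, origin at the middle of its underside; leave alone
- carton_3: bystander: small closed carton 84x106x52 mm, origin at the middle of its underside; leave alone
- arbor_2: bystander: steel arbor standing upright, 50 mm in diameter at its foot, 108 mm high, origin at the middle of its underside; leave alone

How it is judged:
On the way, in this order (a step that is already met when the one before it is completed fails the run):
1. the bracket stands upright on its foot on the bench, at least 80 mm from the panel's origin, let go and at rest (angle between bracket's own z axis and vertical below 0.1 rad and height (world z) of bracket between -0.01 and 0.01 m and contact force between bracket and the fingers below 0.1 N and linear speed of bracket below 0.03 m/s and horizontal distance between bracket and panel above 0.08 m), for 0.2 s.
2. it has been lifted again, upright, by the top 60 mm of its plate (the grasp point is within 60 mm of the top edge) (angle between bracket's own z axis and vertical below 0.35 rad and height (world z) of bracket above 0.03 m and distance between the grasp point and bracket_top_edge below 0.06 m and contact force between bracket and the fingers above 1 N), for 0.1 s.
At the end, for the whole second after the job is handed in: The bracket hangs on the screw by its slot, released, at rest, foot toward the robot: upright and parallel to the panel within 0.12 rad, rear face at the slot's end within 5 mm of the panel, slot's end within 6 mm of the panel's middle line and 133 to 164 mm above the bench (x of bracket_slot_end in the frame of panel between -0.005 and 0.003 m and y of bracket_slot_end in the frame of panel between -0.006 and 0.006 m and z of bracket_slot_end in the frame of panel between 0.133 and 0.164 m and angle between bracket's own z axis and vertical below 0.12 rad and angle between the x axis of bracket and the x axis of panel, either way round below 0.12 rad and x of bracket in the frame of panel above -0.02 m and linear speed of bracket below 0.02 m/s and angular speed of bracket below 0.2 rad/s and contact force between bracket and the fingers below 0.1 N); the robot touches nothing.
It fails at once if the tin, the small carton or the arbor is moved by more than 30 mm or tipped (distance of any of paste_tin, carton_3, arbor_2 from where it was at the start of the episode above 0.03 m or angle between any of paste_tin, carton_3, arbor_2's own z axis and vertical above 0.5 rad).
It also fails if it takes over 58 s, if anything falls off the work surface, if the arm or the gripper's body presses on something with over 40 N, if the wrist force passes 120 N, or if a joint passes its speed limit or range.

## Working session

There is one attempt and no reset: what is moved stays moved. The work goes in short steps, Python scripts to look and compute and a tool call to move; the robot and the scene stay as the last step left them, time stands still between calls to the robot, and variables do not carry over. Pictures are saved under pics/ and viewed, and the job is handed in when it is done.

Besides the shell and the picture viewer there is one more tool, called after ">>>" in YAML: its name, and indented under it one key for each argument. step_arm: Moves the arm, as the interface text tells. Its arguments: {"type":"object","properties":{"plan":{"type":"array"},"jaw":{"type":"number"},"force":{"type":"number"}},"required":["plan"]}

```bash
ls; mkdir -p pics; cat > h.py <<'E'
from workcell import bot
import numpy as np, cv2
def grab(n,save=None):
    f=bot.grab_frame(n)
    if save: cv2.imwrite('pics/'+save,np.asarray(f['pixels']))
    return f
def ray(f,u,v):
    K=np.array(f['mtx']);k=f['k1'];R=np.array(f['R']);t=np.array(f['t'])
    d=np.array([(u-K[0,2])/K[0,0],(v-K[1,2])/K[1,1]])
    p=cv2.undistortPoints(np.array([[[u,v]]],float),K,np.array([k,0,0,0.])).ravel()
    o=-R.T@t; dd=R.T@np.array([p[0],p[1],1.]); return o,dd/np.linalg.norm(dd)
def onplane(f,u,v,ax,val):
    o,d=ray(f,u,v); return o+d*(val-o[ax])/d[ax]
def proj(f,X):
    p,_=cv2.projectPoints(np.array(X,float).reshape(-1,1,3),cv2.Rodrigues(np.array(f['R']))[0],np.array(f['t'],float),np.array(f['mtx'],float),np.array([f['k1'],0,0,0.]))
    return p.reshape(-1,2)
def tri(f1,p1,f2,p2):
    o1,d1=ray(f1,*p1);o2,d2=ray(f2,*p2)
    A=np.stack([d1,-d2],1);s=np.linalg.lstsq(A,o2-o1,rcond=None)[0]
    a=o1+d1*s[0];b=o2+d2*s[1];return (a+b)/2,np.linalg.norm(a-b)
E
python3 - <<'E'
from h import *
np.set_printoptions(precision=4,suppress=True)
print(bot.observe(), bot.grip_point_offset)
for n in ('side','top'):
    f=grab(n,n+'0.png'); print(n,f['mtx'],f['k1'],f['R'],f['t'],'cam at',-np.array(f['R']).T@np.array(f['t']))
E
```

```text
pics
{'clock': 0.0, 'qpos': array([-1.4172,  0.522 , -0.0363,  1.6   ,  0.0212,  1.0211, -0.1128]), 'qd': array([ 0.0007, -0.0003, -0.0018, -0.0007, -0.    ,  0.0002,  0.0015]), 'joint_efforts': array([ -0.0002, -92.7115,   1.98  , -36.9935,   0.0178,   0.0082,
        -0.    ]), 'position': array([0.1387, 0.6093, 0.4041]), 'tool_rot': array([3.1415, 0.0012, 1.347 ]), 'force': array([0.4017, 0.1596, 0.4682]), 'moment': array([-0.0365,  0.0504,  0.0291]), 'grip_width': 0.08524415506882096} 0.1547
side [[451.8584   0.     316.9159]
 [  0.     451.8584 201.4289]
 [  0.       0.       1.    ]] -0.11119149927780105 [[ 0.835  -0.55    0.0186]
 [-0.3694 -0.5853 -0.7218]
 [ 0.4078  0.5958 -0.6919]] [-0.5453  0.1513  1.0649] cam at [ 0.0769 -0.8458  0.8561]
top [[396.1608   0.     319.9849]
 [  0.     396.1608 191.324 ]
 [  0.       0.       1.    ]] -0.028025752699169088 [[ 0.0003 -1.     -0.0054]
 [-0.9861  0.0006 -0.1662]
 [ 0.1662  0.0053 -0.9861]] [-0.1109  0.5765  1.0333] cam at [ 0.3968 -0.1167  1.1141]
```

View pics/side0.png

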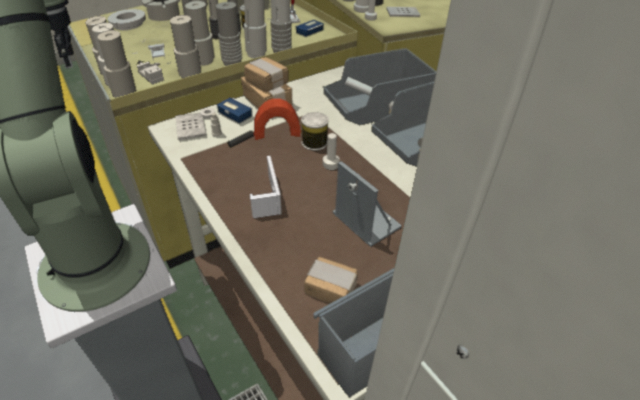

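View pics/top0.png

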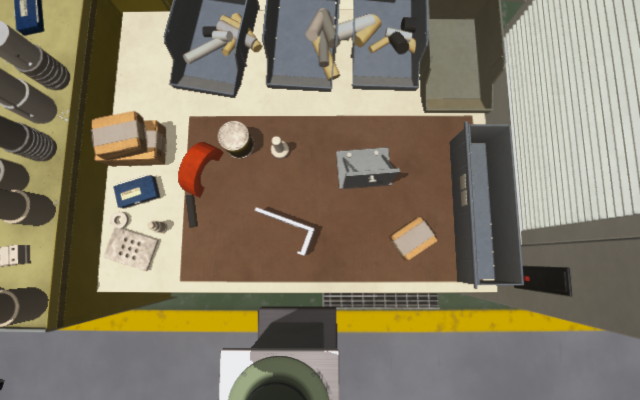

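```bash
python3 - <<'E'
from h import *
a=cv2.imread('pics/top0.png'); b=cv2.imread('pics/side0.png')
def crop(im,x0,y0,w,h,s,n):
    cv2.imwrite('pics/'+n,cv2.resize(im[y0:y0+h,x0:x0+w],None,fx=s,fy=s,interpolation=cv2.INTER_CUBIC))
crop(a,240,140,170,120,4.7,'t0c.png'); crop(b,240,140,170,120,4.7,'s0c.png')
E
```

```text
(no output)
```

View pics/t0c.png

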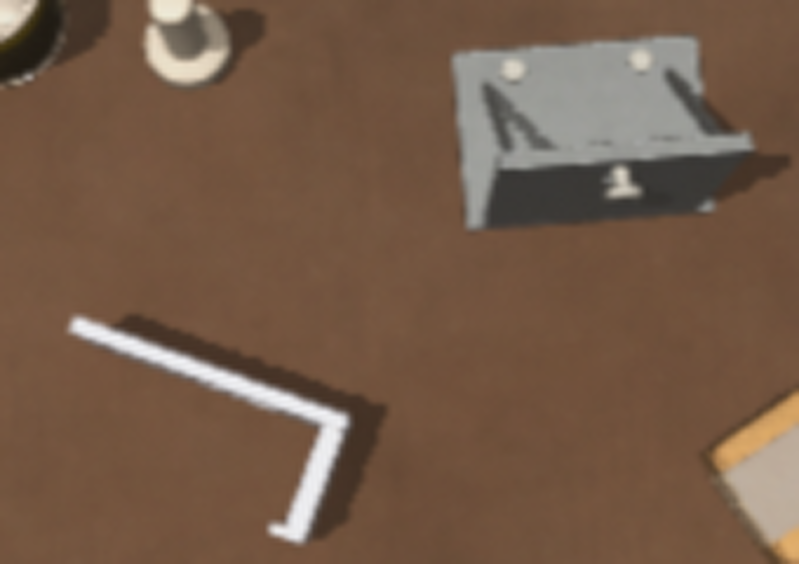

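View pics/s0c.png

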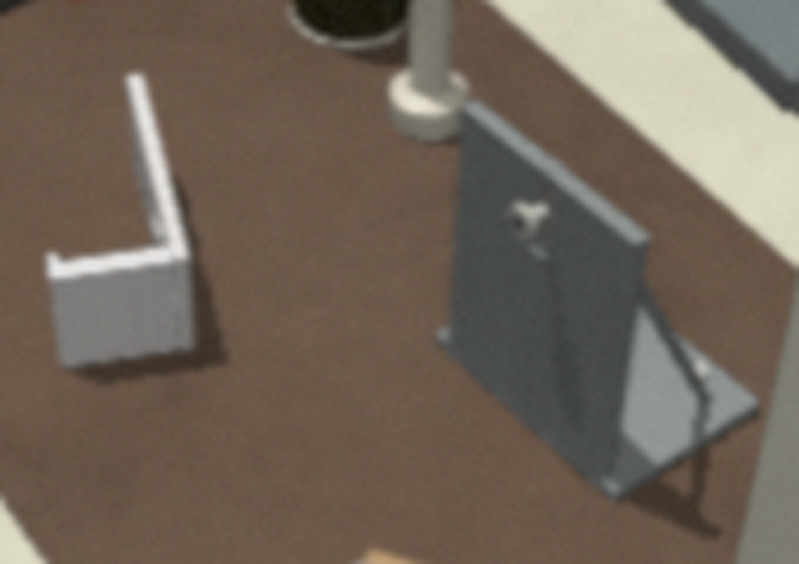

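```bash
python3 - <<'E'
from h import *
np.set_printoptions(precision=4,suppress=True)
ft=grab('top'); fs=grab('side')
c=lambda x,y:((x+.5)/4.7-.5+240,(y+.5)/4.7-.5+140)
for n,p in dict(toprear=(85,316),topfront=(71,331),corner=(350,417),footend=(302,543),lip=(270,528)).items(): print(n,onplane(ft,*c(*p),2,.07))
for n,p in dict(L=(498,168),R=(740,153),L2=(508,150),R2=(750,135)).items(): print('panel',n,onplane(ft,*c(*p),2,.18))
for n,p in dict(L=(468,228),R=(712,210)).items(): print('panelbot',n,onplane(ft,*c(*p),2,.0))
for n,p in dict(L=(440,338),R=(612,495)).items(): print('panelbot s',n,onplane(fs,*c(*p),2,.0))
for n,p in dict(L=(462,105),R=(640,243)).items(): print('panel s',n,onplane(fs,*c(*p),2,.18))
print('screwhead',tri(ft,c(622,190),fs,c(523,218)))
# threshold plate
hsv=cv2.cvtColor(np.asarray(ft['pixels']),cv2.COLOR_BGR2HSV)
m=((hsv[...,1]<40)&(hsv[...,2]>190)).astype(np.uint8); m[:195]=0;m[260:]=0;m[:,:245]=0;m[:,330:]=0
ys,xs=np.nonzero(m);P=np.array([onplane(ft,x,y,2,.07)[:2] for x,y in zip(xs,ys)])
print(len(P))
# plate pixels : those left of foot
sel=P[P[:,1]>np.sort(P[:,1])[0]+.05]
vx,vy,x0,y0=cv2.fitLine(sel.astype(np.float32),cv2.DIST_L2,0,.01,.01).ravel();print('line',vx,vy,x0,y0,np.degrees(np.arctan2(vy,vx)), sel[:,1].max())
E
```

```text
toprear [0.531  0.0546 0.07  ]
topfront [0.5224 0.0623 0.07  ]
corner [ 0.474  -0.0956  0.07  ]
footend [ 0.4042 -0.0692  0.07  ]
lip [ 0.4124 -0.0513  0.07  ]
panel L [ 0.5931 -0.1733  0.18  ]
panel R [ 0.6009 -0.2975  0.18  ]
panel L2 [ 0.6026 -0.1785  0.18  ]
panel R2 [ 0.6104 -0.303   0.18  ]
panelbot L [ 0.5938 -0.1655  0.    ]
panelbot R [ 0.6048 -0.3141  0.    ]
panelbot s L [ 0.597  -0.1646  0.    ]
panelbot s R [ 0.607  -0.3106  0.    ]
panel s L [ 0.5926 -0.1767  0.18  ]
panel s R [ 0.6042 -0.3064  0.18  ]
screwhead (array([ 0.5868, -0.2399,  0.1537]), np.float64(0.00011098634254576722))
284
line 0.34852204 0.93730056 0.5074598 0.0094305435 69.60305 0.061576725871564764
```

>>> step_arm:
  plan:
    - [[2.3, -3.4, 0, -0.12], [4.6, -6.8, 0, -0.24], [6.9, -10.2, 0, -0.36], [9.2, -13.6, 0, -0.48], [11.5, -17, 0, -0.6], [13.8, -20.4, 0, -0.72], [16.1, -23.8, 0, -0.84], [18.4, -27.2, 0, -0.96], [20.7, -30.5, 0, -1.08], [23, -33.9, 0, -1.2], [25.3, -37.3, 0, -1.32], [27.6, -40.7, 0, -1.44]]
  jaw: 0.0
  force: 20

```text
clock: 1.2
position: [0.4153, 0.2004, 0.4046]
tool_rot: [-3.141, 0.0, -0.099]
force: [0.6, 1.6, -0.5]
grip_width: 0.0851
```

>>> step_arm:
  plan:
    - [[2.2, -3.2, -1, -0.1], [4.4, -6.4, -2, -0.2], [6.6, -9.6, -3, -0.257], [8.8, -12.8, -4, -0.257], [10.7, -15.5, -6, -0.257], [10.7, -15.5, -8, -0.257], [10.7, -15.5, -10, -0.257], [10.7, -15.5, -10, -0.257]]

```text
clock: 1.87
position: [0.5216, 0.0449, 0.3016]
tool_rot: [3.139, 0.004, -0.357]
force: [-1.2, 0.2, -0.7]
grip_width: 0.0851
```

```bash
python3 - <<'E'
from h import *
s=bot.observe();print(s['position'],s['tool_rot'],s['clock'])
ft=grab('top','top1.png'); im=np.asarray(ft['pixels'])
cv2.imwrite('pics/t1c.png',cv2.resize(im[140:260,210:380],None,fx=4.7,fy=4.7,interpolation=cv2.INTER_CUBIC))
fs=grab('side','side1.png'); im=np.asarray(fs['pixels'])
cv2.imwrite('pics/s1c.png',cv2.resize(im[100:250,180:380],None,fx=4,fy=4,interpolation=cv2.INTER_CUBIC))
E
```

```text
[0.52155032 0.04492772 0.30156741] [ 3.13933246  0.00425488 -0.35667255] 1.8667
```

View pics/t1c.png

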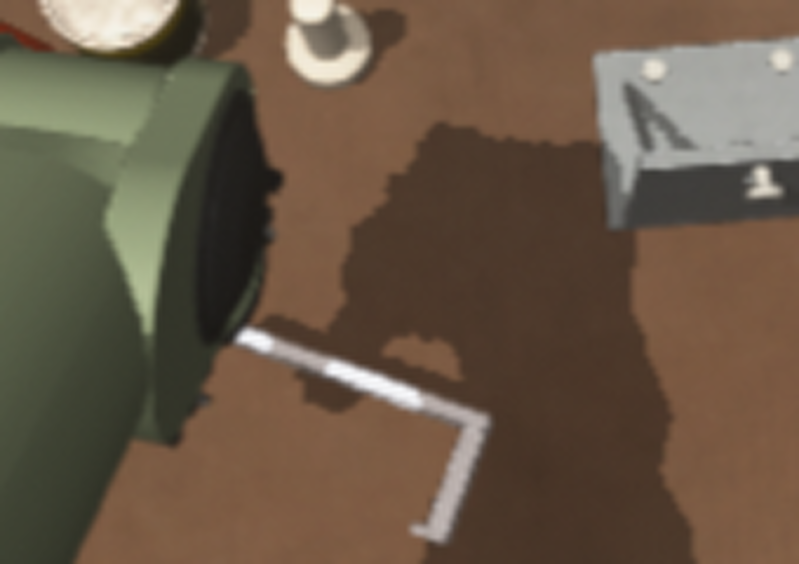

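View pics/s1c.png

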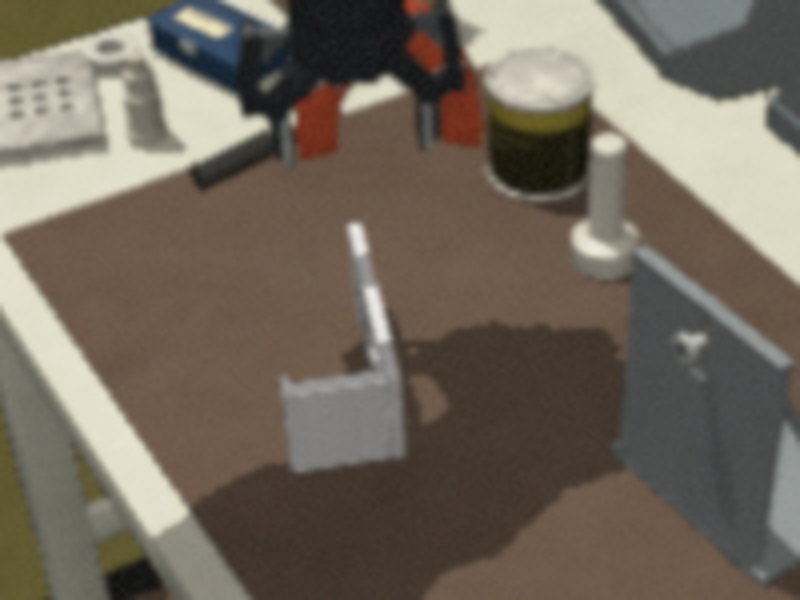

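The side view shows the open fingers (crop (290,140) and (440,140)) straddling the plate's top end. I'll descend and close lightly.

>>> step_arm:
  plan:
    - [[0, 0, -3, 0], [0, 0, -6, 0], [0, 0, -9, 0], [0, 0, -11.2, 0], [0, 0, -11.2, 0], [0, 0, -11.2, 0]]

```text
clock: 2.47
position: [0.5226, 0.0457, 0.1936]
tool_rot: [3.141, 0.001, -0.355]
force: [0.0, -0.3, 0.8]
grip_width: 0.0854
```

>>> step_arm:
  plan:
    - [[0, 0, 0, 0], [0, 0, 0, 0], [0, 0, 0, 0], [0, 0, 0, 0], [0, 0, 0, 0], [0, 0, 0, 0], [0, 0, 0, 0], [0, 0, 0, 0]]
  jaw: 1.0
  force: 20

```text
clock: 3.13
position: [0.5226, 0.0457, 0.1939]
tool_rot: [-3.141, 0.002, -0.356]
force: [-1.4, 1.0, 8.0]
grip_width: 0.008
```

>>> step_arm:
  plan:
    - [[0, -0.3, 1.5, 0], [0, -0.6, 3, 0], [0, -0.9, 4.5, 0], [0, -1.2, 6, 0], [0, -1.5, 7.5, 0], [0, -1.5, 9, 0], [0, -1.5, 10.5, 0], [0, -1.5, 12, 0], [0, -1.5, 13.5, 0], [0, -1.5, 14.5, 0], [0, -1.5, 14.5, 0], [0, -1.5, 14.5, 0]]

```text
clock: 4.13
position: [0.5225, 0.0308, 0.3387]
tool_rot: [-3.141, 0.001, -0.356]
force: [-0.9, -0.3, -4.1]
grip_width: 0.0074
```

```bash
cat > look.py <<'E'
from h import *
import sys
n=sys.argv[1]
s=bot.observe();print(s['position'],s['tool_rot'],s['clock'],s['force'],s['moment'])
fs=grab('side','s%s.png'%n); ft=grab('top','t%s.png'%n)
x,y,w,h=map(int,sys.argv[2].split(',')); k=float(sys.argv[3])
a=cv2.resize(np.asarray(fs['pixels'])[y:y+h,x:x+w],None,fx=k,fy=k,interpolation=cv2.INTER_CUBIC)
cv2.imwrite('pics/s%sc.png'%n,a)
E
python3 look.py 2 180,80,200,150 4
```

```text
[0.5224517  0.03078642 0.33868166] [-3.14129326e+00  1.41908399e-03 -3.55548580e-01] 4.1333 [-0.91006505 -0.33315636 -4.14919597] [-0.03497484 -0.15050871  0.00481695]
```

View pics/s2c.png

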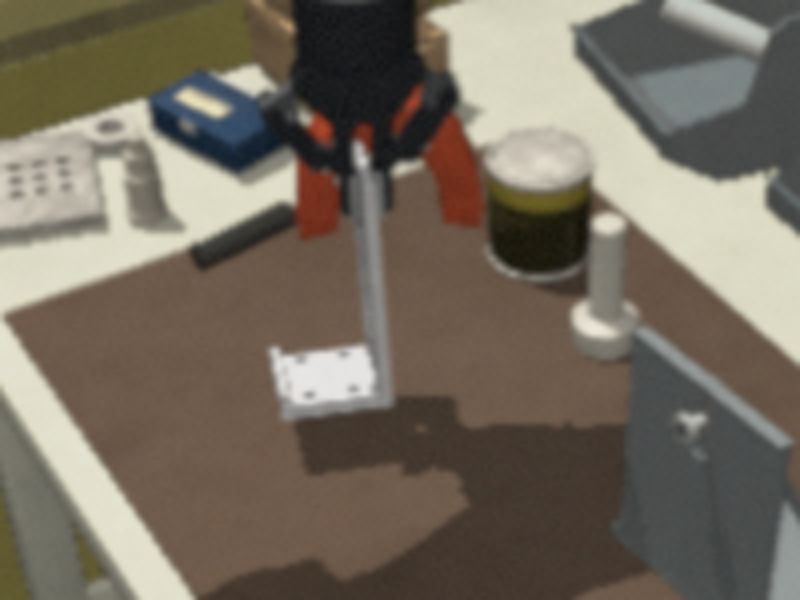

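>>> step_arm:
  plan:
    - [[0, 0, 0, 0.06], [0, 0, 0, 0.15], [0, 0, 0, 0.24], [0, 0, 0, 0.33], [0, 0, 0, 0.4], [0, 0, -0.5, 0.436], [0, 0, -1, 0.436], [0, 0, -1.5, 0.436], [0, 0, -2, 0.436], [0, 0, -2.3, 0.436], [0, 0, -2.6, 0.436]]

```text
clock: 5.15
position: [0.5222, 0.0308, 0.3114]
tool_rot: [3.141, 0.003, 0.08]
force: [0.2, -0.3, -4.9]
grip_width: 0.008
```

```bash
python3 look.py 3 180,80,200,150 4
```

```text
[0.52221636 0.03077268 0.3113716 ] [3.1407809  0.0032555  0.07965158] 5.15 [ 0.23814917 -0.34103151 -4.85967589] [ 0.04458097 -0.12939818 -0.00265082]
```

View pics/s3c.png

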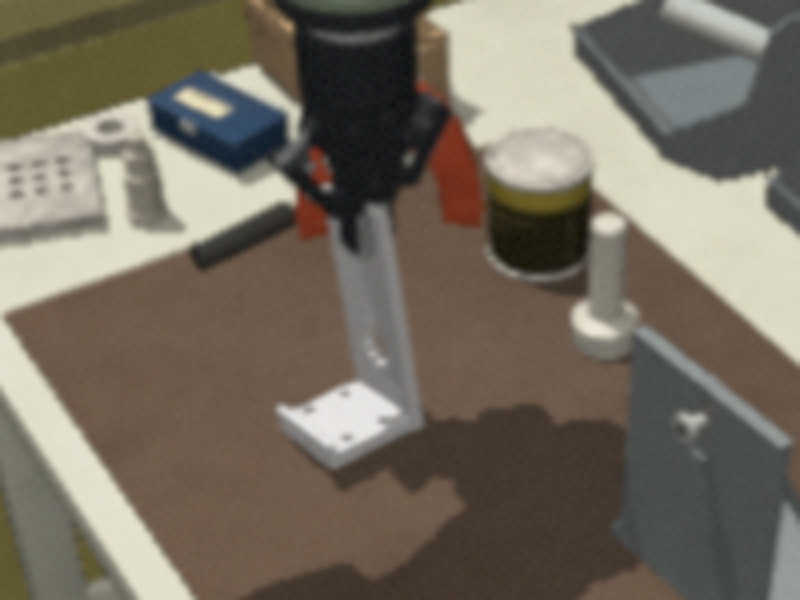

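View pics/t3.png

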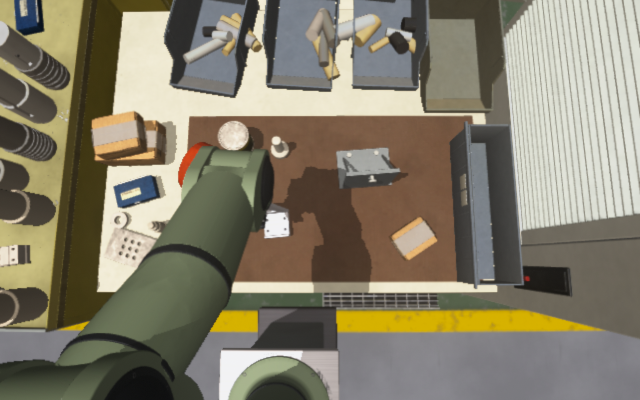

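>>> step_arm:
  plan:
    - [[0, 0, -0.15, 0], [0, 0, -0.3, 0], [0, 0, -0.45, 0], [0, 0, -0.6, 0], [0, 0, -0.6, 0]]

```text
clock: 5.67
position: [0.5233, 0.0301, 0.3074]
tool_rot: [3.141, -0.001, 0.079]
force: [-2.5, -3.4, 30.9]
grip_width: 0.0079
```

```bash
python3 look.py 4 180,80,200,150 4
```

```text
[0.523344   0.03010614 0.30744238] [ 3.14078352e+00 -1.00667255e-03  7.91061941e-02] 5.6667 [-2.52331293 -3.41731798 30.94622954] [-0.82897318  1.09727085  0.03790465]
```

View pics/s4c.png

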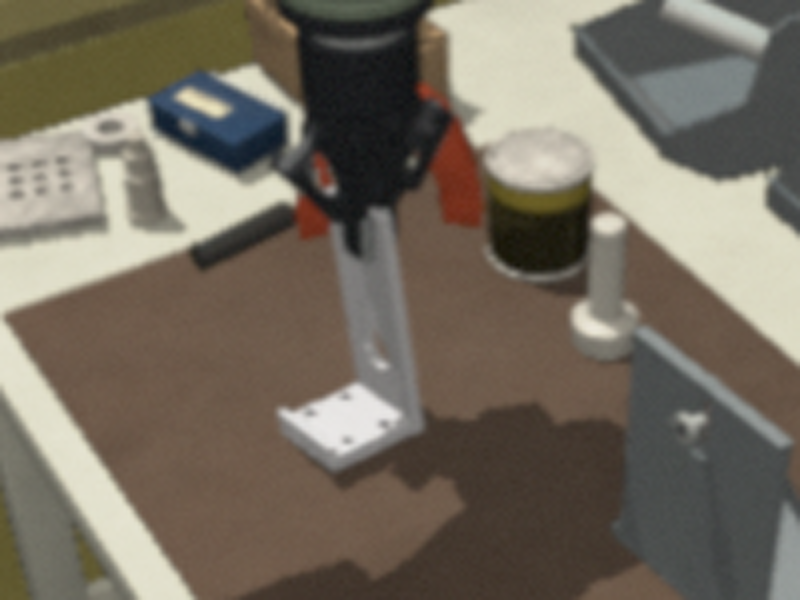

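>>> step_arm:
  plan:
    - [[0, 0, 0.1, 0], [0, 0, 0.2, 0], [0, 0, 0.2, 0]]

```text
clock: 6.02
position: [0.5232, 0.0302, 0.3096]
tool_rot: [3.141, -0.001, 0.079]
force: [0.0, -0.8, -4.1]
grip_width: 0.0075
```

>>> step_arm:
  plan:
    - [[0, 0, 0, 0], [0, 0, 0, 0], [0, 0, 0, 0], [0, 0, 0, 0], [0, 0, 0, 0], [0, 0, 0, 0], [0, 0, 0, 0], [0, 0, 0, 0], [0, 0, 0, 0], [0, 0, 0, 0]]
  jaw: 0.4

```text
clock: 6.85
position: [0.5232, 0.0302, 0.3096]
tool_rot: [3.141, -0.001, 0.079]
force: [0.3, -0.1, 0.7]
grip_width: 0.051
```

```bash
python3 look.py 5 180,80,200,150 4
```

```text
[0.52322696 0.0302223  0.30961299] [ 3.14096773e+00 -1.07373864e-03  7.91635033e-02] 6.85 [ 0.29418824 -0.14355681  0.69069879] [ 0.00187195 -0.00649295  0.00215118]
```

View pics/s5c.png

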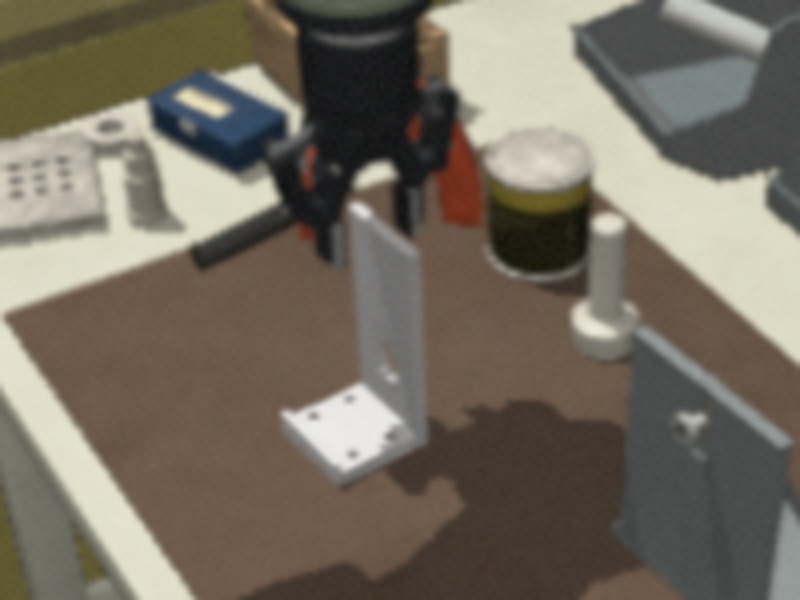

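View pics/t5.png

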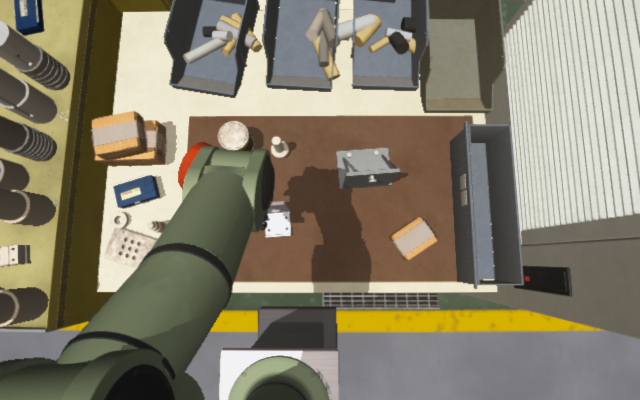

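The bracket stands upright (plate top edge at crop (352,205)–(418,252), foot flat), released. I'll measure it.

```bash
python3 - <<'E'
from h import *
np.set_printoptions(precision=4,suppress=True)
im=cv2.imread('pics/s5.png')
cv2.imwrite('pics/s5d.png',cv2.resize(im[125:205,245:295],None,fx=10,fy=7.5*10/7.5,interpolation=cv2.INTER_CUBIC)[:600*2][::1][:, :800][:800])
a=cv2.resize(im[125:205,245:305],None,fx=7.5,fy=7.5,interpolation=cv2.INTER_CUBIC);cv2.imwrite('pics/s5d.png',a)
fs=grab('side')
c=lambda x,y:((x+.5)/4-.5+180,(y+.5)/4-.5+80)
print('top +y',onplane(fs,*c(352,204),2,.165),'-y rear',onplane(fs,*c(420,252),2,.165))
print('bottom rear -y',onplane(fs,*c(427,441),2,0),'foot front -y',onplane(fs,*c(342,484),2,0))
E
```

```text
top +y [0.5229 0.045  0.165 ] -y rear [ 0.534  -0.0249  0.165 ]
bottom rear -y [ 0.5347 -0.0236 -0.    ] foot front -y [ 0.4633 -0.0302  0.    ]
```

View pics/s5d.png

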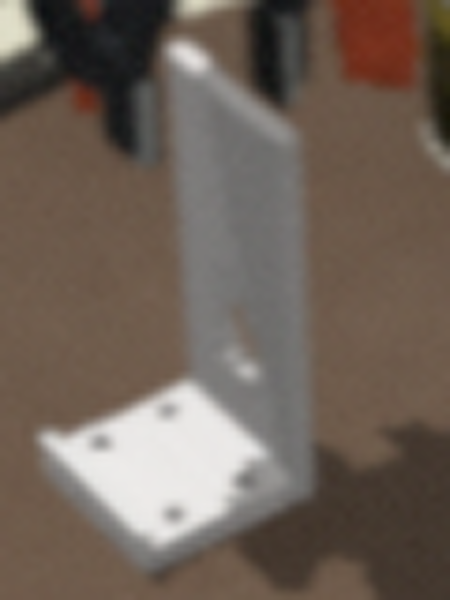

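>>> step_arm:
  plan:
    - [[0, -0.7, -0.2, 0.005], [0.1, -1.4, -0.5, 0.005], [0.2, -2, -0.7, 0.005], [0.2, -2, -0.7, 0.005], [0.2, -2, -0.7, 0.005]]

```text
clock: 7.42
position: [0.5252, 0.0095, 0.3024]
tool_rot: [3.141, -0.001, 0.083]
force: [0.1, 0.6, 0.4]
grip_width: 0.051
```

>>> step_arm:
  plan:
    - [[0, 0, 0, 0], [0, 0, 0, 0], [0, 0, 0, 0], [0, 0, 0, 0], [0, 0, 0, 0], [0, 0, 0, 0]]
  jaw: 1.0
  force: 60

```text
clock: 7.92
position: [0.5252, 0.0097, 0.3026]
tool_rot: [3.141, -0.001, 0.083]
force: [-2.5, 0.4, 4.8]
grip_width: 0.0071
```

>>> step_arm:
  plan:
    - [[0, 0, 1, 0], [0, 0, 2, 0], [0, 0, 4, 0], [0, 0, 6, 0], [0, 0, 8, 0], [0, 0, 9.5, 0], [0, 0, 10, 0], [0, 0, 10, 0]]

```text
clock: 8.58
position: [0.5253, 0.0097, 0.404]
tool_rot: [3.141, -0.003, 0.083]
force: [0.3, 1.1, -5.2]
grip_width: 0.0068
```

```bash
python3 look.py 6 220,60,200,150 4; grep . /dev/null; python3 - <<'E'
import cv2
im=cv2.imread('pics/t6.png');cv2.imwrite('pics/t6c.png',cv2.resize(im[130:280,230:430],None,fx=4,fy=4,interpolation=2))
E
```

```text
[0.52531801 0.00968444 0.40403831] [ 3.14139732 -0.00317906  0.08321341] 8.5833 [ 0.32437799  1.11514697 -5.17697929] [ 0.06780091 -0.17079914  0.00195296]
```

View pics/s6c.png

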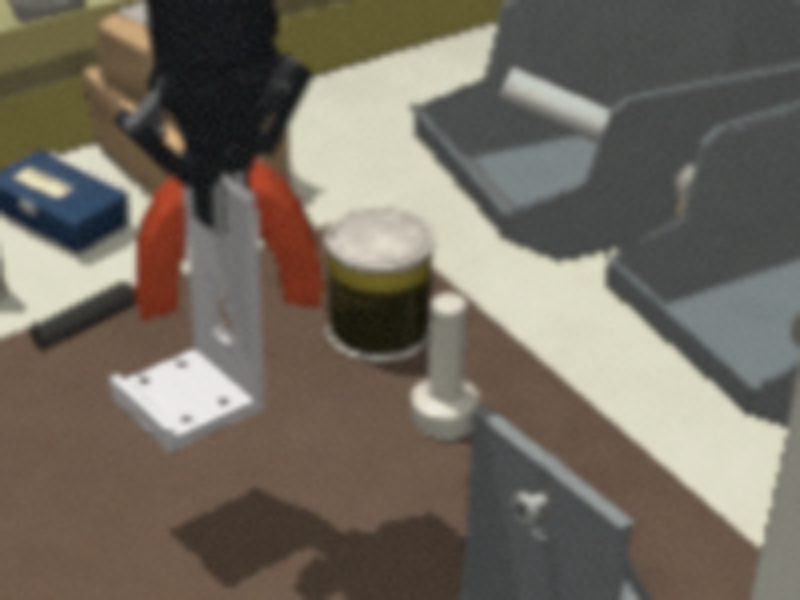

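View pics/t6c.png

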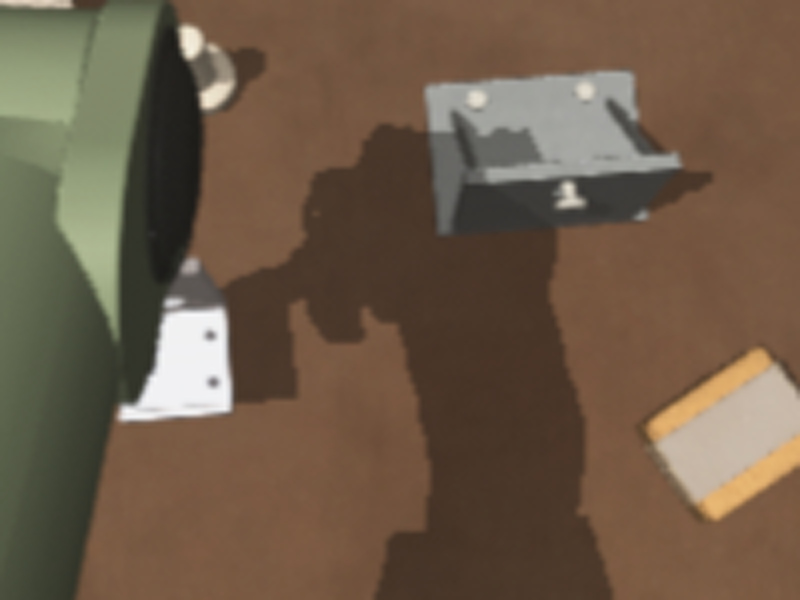

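>>> step_arm:
  plan:
    - [[0.1, -1.5, 0, 0], [0.4, -4, 0, 0], [0.7, -6.5, 0, 0], [1, -9.5, 0, 0], [1.4, -12.5, 0, 0], [1.8, -15.5, 0, 0], [2.2, -18.5, 0, 0], [2.5, -21, 0, 0], [2.8, -23, 0, -0.005], [3, -24.5, 0, -0.008], [3, -25, 0, -0.008], [3, -25, 0, -0.008]]

```text
clock: 9.68
position: [0.5545, -0.2414, 0.4009]
tool_rot: [3.141, 0.002, 0.073]
force: [-0.4, 0.5, -5.7]
grip_width: 0.007
```

```bash
python3 look.py 7 300,100,120,150 4;python3 - <<'E'
import cv2
im=cv2.imread('pics/t7.png');cv2.imwrite('pics/t7c.png',cv2.resize(im[130:280,280:480],None,fx=4,fy=4,interpolation=2))
E
```

```text
[ 0.55451221 -0.24144106  0.40090947] [3.14108445e+00 1.61755752e-03 7.33682926e-02] 9.6833 [-0.41521312  0.49138561 -5.71847297] [-0.15385223 -0.1094227   0.02848786]
```

View pics/s7c.png

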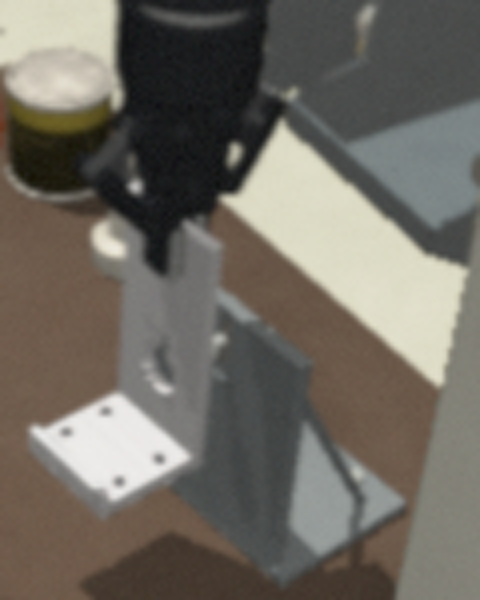

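View pics/t7c.png

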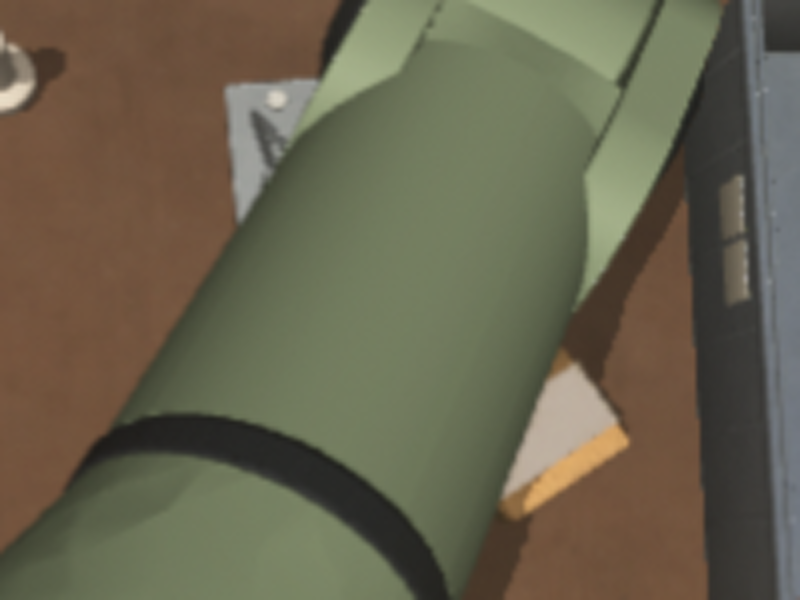

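```bash
python3 - <<'E'
from h import *
a=cv2.imread('pics/side0.png'); b=cv2.imread('pics/top0.png'); s=cv2.imread('pics/s7.png')
A=cv2.resize(a[176:196,340:366],None,fx=15,fy=15,interpolation=cv2.INTER_CUBIC)
B=cv2.resize(b[168:188,360:386],None,fx=15,fy=15,interpolation=cv2.INTER_CUBIC)
cv2.imwrite('pics/z.png',np.hstack([A,B]))
cv2.imwrite('pics/z7.png',cv2.resize(s[145:235,300:370],None,fx=6.6,fy=6.6,interpolation=cv2.INTER_CUBIC))
E
```

```text
(no output)
```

View pics/z.png

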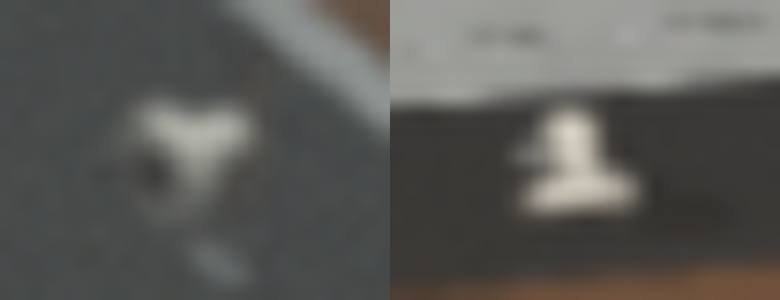

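View pics/z7.png

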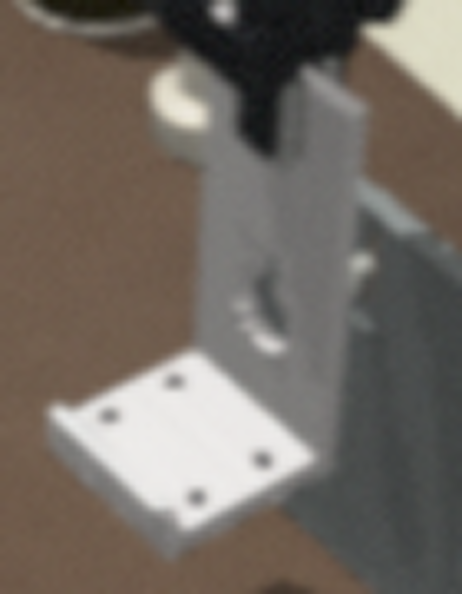

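```bash
cat > m.py <<'E'
from h import *
np.set_printoptions(precision=4,suppress=True)
fs=grab('side'); ft=grab('top')
for x in (.584,.5865,.589):
    print('side head ray',x,onplane(fs,350.6,186.1,0,x),'top',onplane(ft,372.1,180.3,0,x))
for zz in (.145,.15,.155): print('top at z',onplane(ft,372.1,180.3,2,zz))
s=bot.observe();p=s['position'];yw=s['tool_rot'][2]
bx=np.array([np.cos(yw),np.sin(yw),0]);by=np.array([-np.sin(yw),np.cos(yw),0]);bz=np.array([0,0,1.])
def model(dy,zb,dx=.004): return np.array([p[0],p[1],0])+bx*dx+by*dy+bz*zb
if __name__=='__main__':
  for dy in(0,.001):
    O=model(dy,p[2]-.3026)
    pts=dict(topr=(0,-.035,.165),topl=(0,.035,.165),botr=(0,-.035,0),ffr=(-.075,-.035,0),ffl=(-.075,.035,0),lipl=(-.075,.035,.02),hole=(-.008,0,.054),slot=(-.008,0,.088),holebot=(0,0,.04))
    for n,(a,b,c) in pts.items():
        q=proj(fs,O+bx*a+by*b+bz*c)[0]; print(n,q,((q-[300,145]+.5)*6.6-.5).round(1))
    print('O',O)
E
python3 m.py
```

```text
side head ray 0.584 [ 0.584  -0.2421  0.1564] top [ 0.584  -0.2389  0.1646]
side head ray 0.5865 [ 0.5865 -0.2391  0.1529] top [ 0.5865 -0.2405  0.1519]
side head ray 0.589 [ 0.589  -0.2361  0.1495] top [ 0.589  -0.2421  0.1393]
top at z [ 0.5879 -0.2414  0.145 ]
top at z [ 0.5869 -0.2407  0.15  ]
top at z [ 0.5859 -0.2401  0.155 ]
topr [354.5904 160.1382] [363.1 102.7]
topl [333.5062 144.0451] [223.9  -3.5]
botr [349.2744 215.1592] [328.  465.9]
ffr [324.3136 229.2247] [163.3 558.7]
ffl [305.9084 211.7617] [ 41.8 443.4]
lipl [305.9225 205.7095] [ 41.9 403.5]
hole [338.3405 191.5342] [255.8 309.9]
slot [339.1115 180.4153] [260.9 236.5]
holebot [340.6673 194.5724] [271.2 330. ]
O [ 0.5591 -0.2388  0.0992]
topr [354.277  159.8986] [361.  101.1]
topl [333.2171 143.8249] [222.  -5.]
botr [348.9975 214.9162] [326.2 464.2]
ffr [324.0409 228.9661] [161.5 557. ]
ffl [305.6552 211.5214] [ 40.1 441.8]
lipl [305.666  205.4693] [ 40.2 401.9]
hole [338.0635 191.2987] [254.  308.4]
slot [338.8277 180.1806] [259.1 235. ]
holebot [340.3926 194.3383] [269.4 328.4]
O [ 0.559  -0.2378  0.0992]
```

```bash
python3 look.py 8 300,100,120,150 4; python3 m.py | grep -v head; python3 - <<'E'
from h import *
s=cv2.imread('pics/s8.png')
cv2.imwrite('pics/z8.png',cv2.resize(s[145:235,300:370],None,fx=6.6,fy=6.6,interpolation=cv2.INTER_CUBIC))
E
```

```text
[ 0.55511784 -0.2390646   0.40177786] [-3.14137542e+00  1.85636563e-04  7.66531533e-02] 9.8833 [-0.51182278  0.22417406 -4.41777196] [ 0.0135967  -0.10515527  0.00307836]
top at z [ 0.5879 -0.2414  0.145 ]
top at z [ 0.5869 -0.2407  0.15  ]
top at z [ 0.5859 -0.2401  0.155 ]
topr [354.7423 160.1119] [364.1 102.5]
topl [333.6498 144.0039] [224.9  -3.8]
botr [349.4069 215.1691] [328.9 465.9]
ffr [324.4254 229.2349] [164.  558.8]
ffl [306.0161 211.7554] [ 42.5 443.4]
lipl [306.0317 205.6996] [ 42.6 403.4]
hole [338.4735 191.526 ] [256.7 309.9]
slot [339.248  180.3999] [261.8 236.4]
holebot [340.801 194.567] [272.1 329.9]
O [ 0.5591 -0.2393  0.0996]
topr [354.4288 159.8721] [362. 101.]
topl [333.3606 143.7835] [223.   -5.2]
botr [349.13   214.9259] [327.1 464.3]
ffr [324.1526 228.976 ] [162.2 557. ]
ffl [305.763  211.5149] [ 40.8 441.8]
lipl [305.7752 205.4592] [ 40.9 401.8]
hole [338.1964 191.2902] [254.9 308.3]
slot [338.9641 180.1649] [260.  234.9]
holebot [340.5262 194.3326] [270.3 328.4]
O [ 0.559  -0.2383  0.0996]
```

View pics/z8.png

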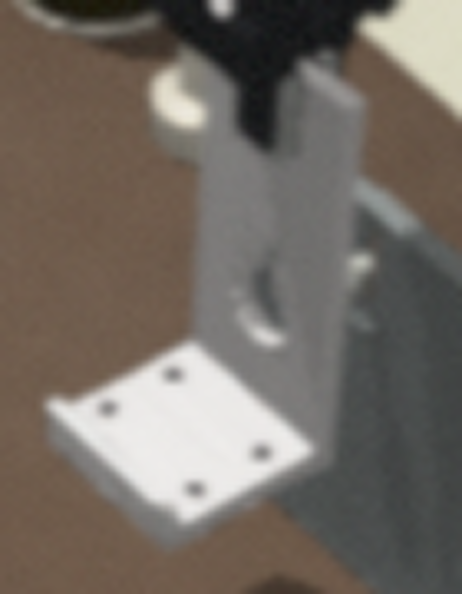

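>>> step_arm:
  plan:
    - [[0.2, -0.2, 0, 0], [0.8, -0.15, 0, 0], [1.4, -0.1, 0, 0], [1.9, -0.06, 0, 0], [2.3, -0.03, 0, 0], [2.5, -0.01, 0, 0], [2.7, 0, 0, 0], [2.9, 0.02, 0, 0], [2.9, 0.02, 0, 0], [2.9, 0.02, 0, 0]]

```text
clock: 10.92
position: [0.584, -0.2394, 0.4022]
tool_rot: [3.141, -0.0, 0.076]
force: [0.6, -0.1, -4.6]
grip_width: 0.0069
```

```bash
python3 look.py 9 300,100,120,150 4; python3 m.py | grep -v head|head -12; python3 - <<'E'
from h import *
s=cv2.imread('pics/s9.png')
cv2.imwrite('pics/z9.png',cv2.resize(s[145:235,300:370],None,fx=6.6,fy=6.6,interpolation=cv2.INTER_CUBIC))
E
```

```text
[ 0.58402694 -0.23941476  0.40216963] [ 3.14129814e+00 -2.75137684e-04  7.61332534e-02] 10.9167 [ 0.6147154  -0.12478953 -4.60572845] [-0.03436494 -0.10614671  0.01993231]
top at z [ 0.5879 -0.2414  0.145 ]
top at z [ 0.5869 -0.2407  0.15  ]
top at z [ 0.5859 -0.2401  0.155 ]
topr [365.5385 155.5661] [435.4  72.5]
topl [344.288  139.8297] [295.1 -31.3]
botr [359.1418 210.4616] [393.1 434.8]
ffr [334.7785 224.2149] [232.3 525.6]
ffl [316.1974 207.1092] [109.7 412.7]
lipl [316.3456 201.0596] [110.7 372.8]
hole [348.5359 186.9955] [323.1 280. ]
slot [349.527  175.9005] [329.7 206.7]
holebot [350.7106 190.0585] [337.5 300.2]
```

View pics/z9.png

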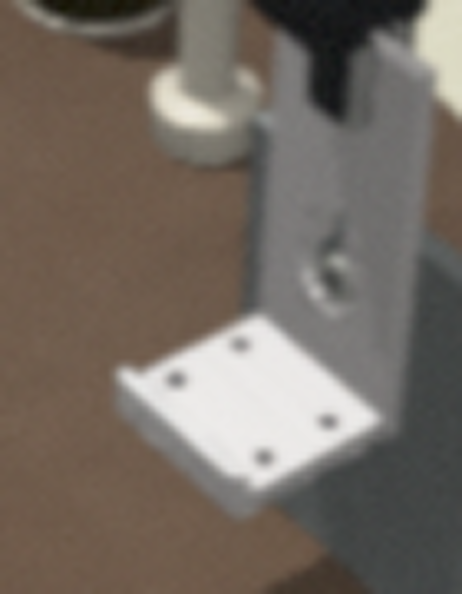

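The plate's hole (z9 crop around (330,278)) surrounds the dark screw head face, and no contact force. Pushing on.

>>> step_arm:
  plan:
    - [[0.2, 0.02, 0, 0], [0.4, 0.03, 0, 0], [0.6, 0.05, 0, 0], [0.8, 0.06, 0, 0], [0.9, 0.07, 0, 0], [0.9, 0.07, 0, 0]]

```text
clock: 11.62
position: [0.5924, -0.239, 0.402]
tool_rot: [-3.141, 0.002, 0.076]
force: [-8.6, 0.8, -1.5]
grip_width: 0.0073
```

```bash
python3 look.py 10 300,100,120,150 4; python3 m.py | grep -v head|tail -11; python3 - <<'E'
from h import *
s=cv2.imread('pics/s10.png')
cv2.imwrite('pics/z10.png',cv2.resize(s[145:235,310:380],None,fx=6.6,fy=6.6,interpolation=cv2.INTER_CUBIC))
E
```

```text
[ 0.59238368 -0.23898275  0.40199163] [-3.14139670e+00  2.40794886e-03  7.57510631e-02] 11.6167 [-8.5544806   0.84919937 -1.52520071] [0.11266664 2.04298    0.11453453]
O [ 0.5963 -0.2387  0.0994]
topr [368.1525 154.0669] [452.6  62.6]
topl [346.9089 138.4551] [312.4 -40.4]
botr [361.5146 208.8836] [408.8 424.4]
ffr [337.3282 222.5188] [249.2 514.4]
ffl [318.742  205.5392] [126.5 402.4]
lipl [318.9225 199.4944] [127.7 362.5]
hole [351.0064 185.4826] [339.4 270. ]
slot [352.0479 174.403 ] [346.3 196.9]
holebot [353.142  188.5523] [353.5 290.2]
O [ 0.5962 -0.2377  0.0994]
```

View pics/z10.png

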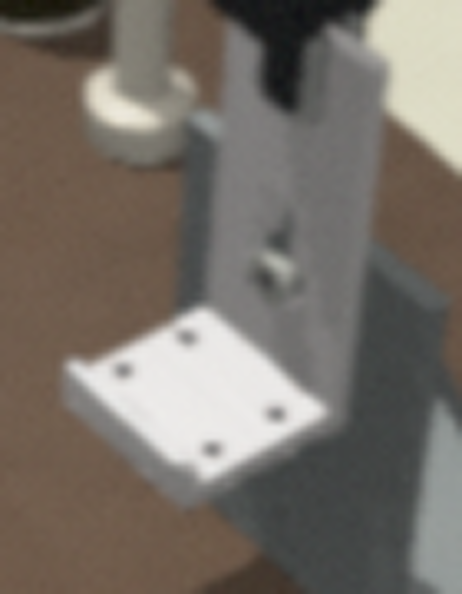

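The head shows through the hole (z10 crop (275,270)) and the plate presses the panel lightly. Sliding down.

>>> step_arm:
  plan:
    - [[-0.05, 0, -0.3, 0], [-0.05, 0, -0.6, 0], [-0.05, 0, -0.9, 0], [-0.05, 0, -1.2, 0], [-0.05, 0, -1.5, 0], [-0.05, 0, -1.5, 0]]

```text
clock: 12.32
position: [0.5918, -0.2392, 0.3864]
tool_rot: [3.141, 0.003, 0.075]
force: [-0.9, -1.9, -6.4]
grip_width: 0.0072
```

>>> step_arm:
  plan:
    - [[0, 0, -0.3, 0], [0, 0, -0.6, 0], [0, 0, -0.9, 0], [0, 0, -1.1, 0], [0, 0, -1.2, 0], [0, 0, -1.2, 0]]

```text
clock: 12.82
position: [0.5918, -0.2392, 0.374]
tool_rot: [3.141, 0.003, 0.075]
force: [0.3, -2.9, -6.6]
grip_width: 0.0074
```

>>> step_arm:
  plan:
    - [[0, -0.05, -0.1, 0], [0, -0.1, -0.2, 0], [0, -0.1, -0.3, 0], [0, -0.1, -0.3, 0]]

```text
clock: 13.15
position: [0.5919, -0.24, 0.372]
tool_rot: [-3.141, 0.002, 0.076]
force: [-5.2, 2.6, 10.6]
grip_width: 0.0072
```

>>> step_arm:
  plan:
    - [[0, 0.04, 0.08, 0], [0, 0.04, 0.08, 0], [0, 0.04, 0.08, 0]]

```text
clock: 13.4
position: [0.5918, -0.2396, 0.3728]
tool_rot: [-3.141, 0.002, 0.076]
force: [-2.8, -1.2, -2.9]
grip_width: 0.007
```

```bash
python3 look.py 11 300,100,120,150 4; python3 m.py | grep -v head|tail -11; python3 - <<'E'
from h import *
s=cv2.imread('pics/s11.png')
cv2.imwrite('pics/z11.png',cv2.resize(s[145:235,310:380],None,fx=6.6,fy=6.6,interpolation=cv2.INTER_CUBIC))
E
```

```text
[ 0.59181444 -0.23962068  0.37277676] [-3.14111740e+00  1.96860038e-03  7.56518673e-02] 13.4 [-2.81358078 -1.23024031 -2.90390083] [-0.27787942  0.54996189  0.1448646 ]
O [ 0.5958 -0.2394  0.0701]
topr [366.8928 164.9557] [444.3 134.5]
topl [346.1029 149.2062] [307.1  30.6]
botr [360.4761 217.6887] [401.9 482.5]
ffr [336.6994 231.3496] [245.  572.7]
ffl [318.4746 214.3654] [124.7 460.6]
lipl [318.6486 208.5429] [125.9 422.2]
hole [350.1484 194.8916] [333.8 332.1]
slot [351.1557 184.2228] [340.4 261.7]
holebot [352.2556 197.7914] [347.7 351.2]
O [ 0.5958 -0.2384  0.0701]
```

View pics/z11.png

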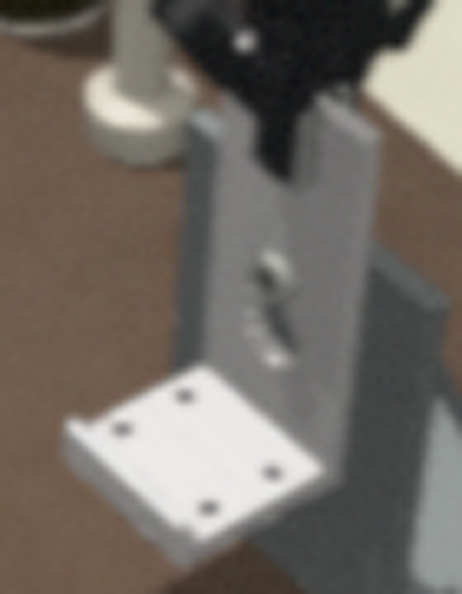

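Slot is on the shank: head at crop (272,270), hole empty below at (275,335). Releasing.

>>> step_arm:
  plan:
    - [[0, 0, 0, 0], [0, 0, 0, 0], [0, 0, 0, 0], [0, 0, 0, 0], [0, 0, 0, 0], [0, 0, 0, 0], [0, 0, 0, 0], [0, 0, 0, 0]]
  jaw: 0.4

```text
clock: 14.27
position: [0.5918, -0.2397, 0.3727]
tool_rot: [-3.141, 0.002, 0.076]
force: [0.0, 0.7, -0.5]
grip_width: 0.051
```

```bash
python3 look.py 12 300,100,120,150 4; python3 - <<'E'
from h import *
s=cv2.imread('pics/s12.png')
cv2.imwrite('pics/z12.png',cv2.resize(s[145:235,310:380],None,fx=6.6,fy=6.6,interpolation=cv2.INTER_CUBIC))
E
```

```text
[ 0.59184431 -0.23967097  0.37271466] [-3.14116157e+00  2.02131194e-03  7.55813684e-02] 14.2667 [ 0.01127152  0.65381096 -0.53404684] [ 0.01242525 -0.01872125  0.01827986]
```

View pics/z12.png

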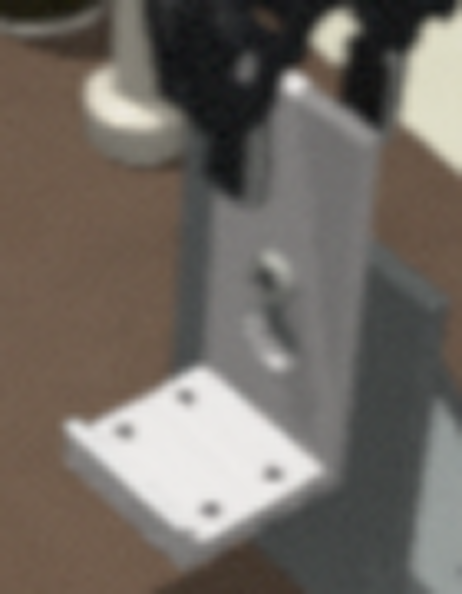

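It hangs on the screw, fingers off it. Retreating straight up and back.

>>> step_arm:
  plan:
    - [[0, 0, 1, 0], [0, 0, 3, 0], [0, 0, 6, 0], [0, 0, 9, 0], [-3, 1, 10, 0], [-6, 4, 10, 0], [-8, 8, 10, 0], [-9, 12, 10, 0], [-10, 16, 10, 0], [-10, 20, 10, 0], [-10, 20, 10, 0], [-10, 20, 10, 0]]

```text
clock: 15.37
position: [0.4918, -0.0375, 0.4736]
tool_rot: [-3.14, 0.001, 0.08]
force: [-0.5, -0.2, -0.2]
grip_width: 0.0516
```

```bash
python3 look.py 13 260,60,180,200 3; python3 - <<'E'
from h import *
s=cv2.imread('pics/s13.png');t=cv2.imread('pics/t13.png')
a=cv2.resize(s[140:240,310:380],(420,600),interpolation=cv2.INTER_CUBIC)
b=cv2.resize(t[140:240,330:390],(360,600),interpolation=cv2.INTER_CUBIC)
cv2.imwrite('pics/z13.png',np.hstack([a,b]))
E
```

```text
[ 0.49176388 -0.03745816  0.47355076] [-3.14040678e+00  1.01836300e-03  7.97769416e-02] 15.3667 [-0.53958883 -0.24477597 -0.18339226] [-0.03275827  0.00387451 -0.00955279]
```

View pics/z13.png

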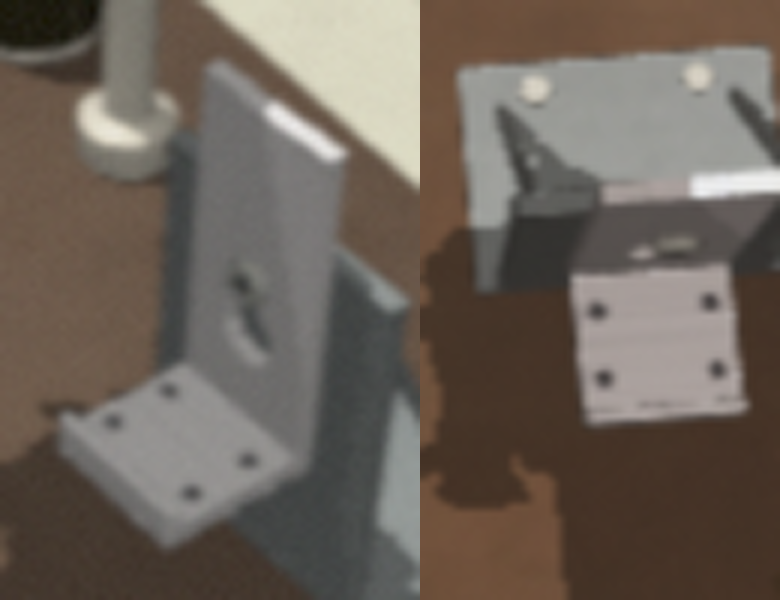

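View pics/s13c.png

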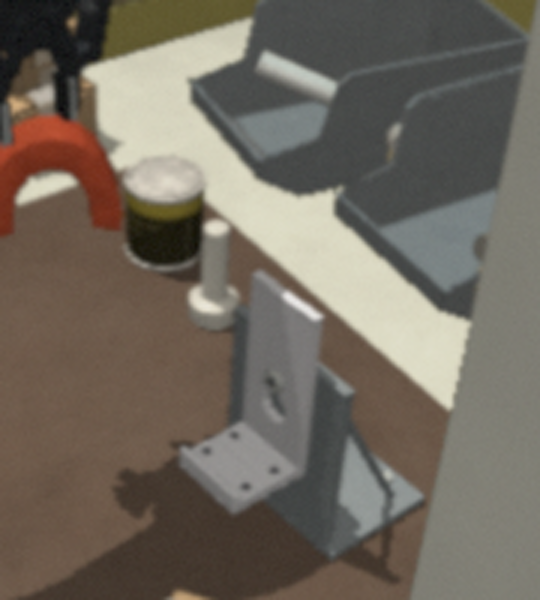

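```bash
python3 - <<'E'
from h import *
np.set_printoptions(precision=4,suppress=True)
fs=grab('side');s=cv2.imread('pics/s13.png')
c=lambda x,y:((x+.5)/6-.5+310,(y+.5)/6-.5+140)
A=onplane(fs,*c(212,63),2,.234);B=onplane(fs,*c(345,157),2,.234)
C=onplane(fs,*c(305,470),0,.599+.003)
print('top +y(front)',A,'top -y rear',B,'bottom rear -y',C,bot.observe()['clock'])
E
```

```text
top +y(front) [ 0.5898 -0.2036  0.234 ] top -y rear [ 0.598  -0.2746  0.234 ] bottom rear -y [ 0.602  -0.2692  0.0638] 15.5167
```

```bash
python3 -c "
from workcell import bot
print(bot.job_done())"
```

```text
the job is handed in; nothing more can be done
None
```

The bracket is hanging on the screw by its slot, upright with its foot toward the robot. I handed the job in at about 15.5 s; no verdict was reported.

- **Standing it up:** I gripped the plate near its top end with 20 N and lifted, so the bracket swung upright in the pads. I set it on its foot well clear of the panel and let go. The side view showed it standing upright.
- **Hanging it:** I took it again by the top of the plate and measured the screw at about 153 mm high from both cameras. I brought the hole over the head with no contact until the plate touched the panel (about 9 N). I then slid it down 30 mm until the slot's end landed on the shank, where the vertical force changed by about 17 N. That travel matches the measured height.

**Last checks:**
- The last pictures show the head over the slot with the hole empty below it. The wrist force was about zero after release, and the arm is clear of everything.
- The plate's top edge is centred at y of about -0.239, against about -0.240 for the screw. Tilt is up to about 0.03 rad by rough estimate.
- The tin and the arbor look unmoved in the last side picture. The carton was only partly in view there, but nothing came near it and there was no unexpected contact.
- The measurements disagreed slightly. The plate met the panel about 2–3 mm sooner than the cameras predicted, which is roughly the stated calibration error of 2 mm.

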